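Third hand at the gearbox: hold the mounting foot on its pad

TASK

Slide the cast mounting foot along the bench on its sole, without lifting it, up to the gearbox, so that its upright sits flush on the machined pad with its two slots over the pad's two bolt holes, then press it there with a steady push of about 12 N on the pad (6 to 20 N will do) for at least three seconds, as a third hand while I start the bolts. Bring it up gently, and finish still holding: do not let go or back off, your program ends with the foot held pressed on the pad. Leave the wrench, the spray can and the bearing where they are.

Things in the scene. Friction and masses are not known exactly. Their poses are not given: they have to be found in the camera images.
- gearbox: Grey cast-aluminium gearbox, about 0.3 m across and 0.34 m tall, fixed, standing on two wooden battens on the right of the bench. Origin on the bench 150 mm behind its pad's face, same axes as pad. Its pad looks left (about +y, turned up to 0.25 rad). Above the pad the casing leans back; the tall tower starts 120 mm behind the pad's face.
- pad (a point): Middle of the gearbox's machined pad, 45 mm above the bench: a bright upright face 124 mm wide, from 27 to 80 mm above the bench, 15 mm proud of the flange. Two dark tapped holes (10 mm) lie 40 mm either side of this point, at its height. Axes: x level into the casing, square to the face (push this way), y level along the face, z up.
- foot: Mounting foot: loose L-shaped grey aluminium casting, 0.44 to 0.72 kg, on its sole (dragging it takes 2 to 5 N, lost from the push): sole 110 mm long (x), 120 wide (y), 10 thick; upright plate at its +x end 120 wide, 10 thick, 75 high, with two slots; a web (rib) 12 mm thick along its middle line, its top 62 mm above the bench. Origin mid underside, 55 mm behind the mating face; x towards that face, z up.
- foot_web (a point): Point in the foot's web, 36 mm above the bench and 65 mm behind the mating face; axes as the foot. The web is flat-topped from 19 mm behind (-x) this point to the upright, which is 55 to 65 mm ahead of it. Pinch it from above, fingers either side in y, at this height or up to 15 mm higher; the sole's top is 10 mm above the bench.
- foot_face (a point): Middle of the foot's mating face (the flat outer face of its upright), 45 mm above the bench, 65 mm ahead of foot_web; axes as the foot. Its slots (12 mm high, 21 mm long sideways) lie 40 mm either side, so it may be 5 mm off sideways. Home, it lies on the pad point. Rigid metal: the force climbs steeply, 5 to 20 N per mm of arm travel.
- foot_edge_a (a point): A point on the foot's mating face near its +y side edge, 55 mm from foot_face, 45 mm above the bench.
- foot_edge_b (a point): The same near the -y side edge, 55 mm from foot_face.
- wrench: A steel wrench 190 mm long lying on the bench beyond the work; leave alone.
- spray: A spray can, 62 mm across and 190 mm tall, standing on the bench; origin at its foot; leave alone.
- bearing: A bearing ring, 72 mm across and 19 mm high, lying on the bench nearer the robot; leave alone.

How it is judged:
On the way:
1. the foot stands flush on the pad, slots over the bolt holes, pressed with 6 to 20 N by the fingers for two seconds on end (contact force between foot and gearbox between 6 and 20 N and contact force between the fingers and foot above 4 N and x of each of foot_edge_a, foot_edge_b in the frame of pad above -0.0025 m and y of foot_face in the frame of pad between -0.005 and 0.005 m and height (world z) of foot_face below 0.048 m and angle between foot_face's own z axis and vertical below 0.03 rad), for 2 s.
At the end, for the whole second after the job is handed in: Fingers still press the foot on the pad: 6 to 20 N between foot and gearbox, both face edges within 2.5 mm of the pad, middle within 5 mm sideways, sole within 3 mm of the bench, leaning under 0.03 rad, at rest; two seconds on end before, and through the last second (all of step 1 and linear speed of foot below 0.01 m/s); the arm keeps its last pose, push and grip.
It fails at once if the foot is lifted more than 15 mm off the bench (height (world z) of foot_face above 0.06 m).
It fails at once if the foot is tipped over (angle between foot_face's own z axis and vertical above 0.25 rad).
It fails at once if the foot is banged against the gearbox (over 50 N) (contact force between foot and gearbox above 50 N).
It fails at once if the wrench, spray can or bearing is shifted by more than 30 mm (distance of any of wrench, spray, bearing from where it was at the start of the episode above 0.03 m).
It also fails if it takes over 64 s, if anything falls off the work surface, if the arm or the gripper's body presses on something with over 40 N, if the wrist force passes 120 N, or if a joint passes its speed limit or range.

ROBOT

A 6-joint arm with a two-finger parallel gripper is mounted at the origin on the work surface. World frame = base frame: x ahead of the robot, y to its left, z up, the work surface at z = 0. Lengths are in m, angles in rad, forces in N, time in s.
With the tool pointing down it reaches from about 0.275 to 0.775 m from the base axis. Payload 14.6 kg.
Tool frame: the origin (TCP) lies at the very end of the fingers, on their centre line; the grasp point (between the pads) lies 19 mm behind it (robot.pinch_z is the distance from the TCP to the grasp point, in m); z points along the fingers, y is the line along which they close (so a half turn about z gives the same grasp; the last joint's range is limited). The gripper opens to 85 mm and grips with 20 to 120 N. Pads are 22 mm wide; open, the fingers measure 114 mm over their backs; the gripper's body (76 mm by 85 mm) begins 54 mm behind the grasp point. The pads swing forward as they close: fully open they stand 13 mm farther back than shut.
Start: joints at [1.008, 0.263, -0.048, 1.259, 0, 1.415], TCP at [0.208, 0.482, 0.231] pointing down, gripper open.
Joint ranges: [-2.65, 2.65], [-0.89, 1.7], [-1.18, 1.37], [-2.13, 2.11], [-1.35, 1.29], [-3.14, 3.14]. Speed limits (rad/s): [1.89, 1.89, 2.57, 2.79, 3.14, 3.14].

INTERFACE

Orientations are given as [roll, pitch, yaw] about the fixed x, y, z axes, in that order (R = Rz(yaw) Ry(pitch) Rx(roll)).
In Python, from bench import robot gives the robot as it stands.
- The arm moves only by the tool move_arm, never from a script. Its arguments are lists of equal length, an entry for each row: "claw": the finger opening in mm, from 0 to 85.4; "linear": the shift along the world's x, y, z in mm, a list of three; "turn": the turn about the world's z in rad. A call has exactly 10 rows; each row is the pose to reach, as a shift and turn from the pose commanded when the call began; what a row does not reach only later rows make up. A row lasts 1/12 s, in which the tool goes at most 41.7 mm and 7.16 degrees, less where a joint would pass 70% of its speed; a pose out of reach is approached as far as the arm can. A call with a gripper value outside its range is refused whole. The fingers move at their own pace and stop on an object; "newtons" is the grip in N (left out, the last holds). Time passes only in rows, so rows that repeat a pose let the fingers close, or fill a call up. It gives the time, the measured TCP pose, the force, the opening and the grip force at its end, in the units of the state.
- robot.sense(): the state, without advancing time (a new reading comes with each control period).
- robot.grab_frame(name): name is "side" or "top" or "wrist"; returns (picture, depth): 384x512x3 uint8, red, green, blue; 384x512 float32, m along the optical axis (not along the pixel's ray), 0 where there is no reading.
- robot.camera_model(name): a dict with "fx", "fy", "cx", "cy" (pixels), "T" (4x4, takes a point from camera to world coordinates); the wrist camera has in their place "mount" (4x4, takes a point from camera to tool coordinates, whose origin is the TCP and whose axes are the flange's). Camera axes: x right, y down, z forward; pixel columns grow to the right and rows downward; lengths in m; the calibration is good to about 2 mm. A picture is of the moment at which its call begins: read the wrist's pose just before it. camera_model takes no time and is no camera call.
- robot.finish_job(): hands the job in; it is judged then, once.
Trained networks look in the newest picture that a camera, given by its name, has taken for a name from the list of things; names that differ only in an ending like _2 or _b are one class to them, and where a whole thing is asked for, a point or a joint stands for the part that bears it (a point fixed in the world has none). Each returns a list of dicts, best first, with "conf" (0 to 1); they miss things now and then, are a little off and sometimes report something else, mostly with a low value. They report only what shows in the picture. A call takes as long as a camera call.
- robot.recognise(target, camera): "bbox" ([left, top, right, bottom] in pixels, round what is visible of it).
- robot.outline_of(target, camera): "pixels" (384x512 bool, what is visible of it) and "bbox" ([left, top, right, bottom] in pixels, round what is visible of it).
The state is a dict: "t": time; "qpos": joint angles; "dq": joint speeds; "tau": joint torques, N m; "tool_pos": TCP position; "ee_rot": TCP orientation; "contact_force": force on the tool from outside, world axes, zero at the start; "torque": the same for the moment, N m; "gripper_width": finger opening in m; "gripper_force": force on a finger pad.
Only numpy, scipy, OpenCV 4.12 (cv2) and the standard library are available. Lean on these libraries where they do the work, as an engineer would, in place of code of your own. Each camera call takes 0.05 s, during which the arm holds its last target. There are 200 camera calls.

## Working session

There is one attempt and no reset: what is moved stays moved. The work goes in short steps, Python scripts to look and compute and a tool call to move; the robot and the scene stay as the last step left them, time stands still between calls to the robot, and variables do not carry over. Pictures are saved under pics/ and viewed, at most 10 in all, crops included, and the job is handed in when it is done.

Besides the shell and the picture viewer there is one more tool, called as name([rows], argument=value, ...), one row to a line, values as JSON. move_arm: Moves the arm, as the interface text tells. Its arguments: {"type":"object","properties":{"claw":{"type":"array","items":{"type":"number"}},"linear":{"type":"array","items":{"type":"array","items":{"type":"number"}}},"turn":{"type":"array","items":{"type":"number"}},"newtons":{"type":"number"}},"required":["claw","linear","turn"]}

```bash
ls; mkdir -p pics; cat > h.py <<'E'
import numpy as np,cv2
from bench import robot
from scipy.spatial.transform import Rotation as R
def snap(n):
    s=robot.sense(); p,d=robot.grab_frame(n); m=robot.camera_model(n)
    if 'T' in m: T=m['T']
    else:
        W=np.eye(4); W[:3,3]=s['tool_pos']; r=np.array(s['ee_rot']); W[:3,:3]=R.from_euler('xyz',r).as_matrix() if r.size==3 else r.reshape(3,3)
        T=W@np.array(m['mount'])
    v,u=np.mgrid[:384,:512]
    P=np.stack([(u-m['cx'])/m['fx']*d,(v-m['cy'])/m['fy']*d,d,np.ones_like(d)],-1)@np.array(T).T
    P=P[...,:3]; P[d==0]=np.nan
    return p,d,P
def save(n,p): cv2.imwrite('pics/'+n+'.png',p[...,::-1])
E
python3 - <<'E'
from h import *
print(robot.sense())
for c in('top','side'):
    p,d,P=snap(c); save(c+'0',p); np.save(c+'0.npy',P)
    for t in('foot','gearbox','spray','bearing','wrench'):
        for o in robot.outline_of(t,c)[:1]:
            q=P[o['pixels']]; q=q[~np.isnan(q[:,0])]
            print(c,t,round(o['conf'],2),o['bbox'],np.percentile(q,[2,50,98],axis=0).round(3).tolist())
            np.save(f'{c}_{t}.npy',o['pixels'])
print(robot.camera_model('wrist'))
E
```

```text
pics
{'t': 0.0, 'qpos': array([ 1.00770716e+00,  2.63546412e-01, -4.88990203e-02,  1.25937305e+00,
       -1.54378081e-05,  1.41551984e+00]), 'dq': array([-6.23775536e-05,  3.03883902e-04, -1.00496322e-03,  9.82383685e-04,
        1.32372744e-03, -2.25485135e-04]), 'tau': array([ 2.24042351e-04, -6.37618160e+01,  3.84554923e+01,  1.39571496e-02,
       -4.18632033e-05, -1.57071753e-05]), 'tool_pos': array([0.20808171, 0.48173685, 0.23082682]), 'ee_rot': array([-3.14058040e+00, -1.42828263e-04,  2.73377991e+00]), 'contact_force': array([ 0.29916307, -0.14490506, -0.11406471]), 'torque': array([-0.02585043,  0.02122982,  0.03641861]), 'gripper_force': 0.0, 'gripper_width': 0.08545245111248635}
top foot 0.59 [190.8, 143.6, 243.1, 196.5] [[0.534, 0.092, 0.003], [0.594, 0.158, 0.012], [0.66, 0.22, 0.078]]
top gearbox 0.63 [305.0, 112.5, 441.4, 242.5] [[0.423, -0.345, 0.042], [0.542, -0.226, 0.144], [0.723, -0.091, 0.313]]
top spray 0.74 [122.3, 95.5, 161.3, 142.3] [[0.685, 0.332, 0.002], [0.703, 0.353, 0.17], [0.761, 0.393, 0.195]]
top bearing 0.88 [166.4, 253.7, 192.6, 273.9] [[0.301, 0.
[... 506 characters left out ...]
, 0.191]]
side bearing 0.79 [148.0, 174.5, 175.4, 195.7] [[0.297, 0.224, -0.002], [0.331, 0.257, 0.016], [0.364, 0.293, 0.022]]
side wrench 0.53 [320.2, 153.8, 350.6, 203.5] [[0.759, -0.036, -0.002], [0.787, 0.043, 0.006], [0.821, 0.138, 0.01]]
{'fx': 294.69650573453947, 'fy': 294.69650573453947, 'cx': 255.07984544750298, 'cy': 191.19987346205477, 'mount': array([[ 9.72353628e-04, -9.54455824e-01, -2.98350689e-01,
         7.70420750e-02],
       [ 9.99999506e-01,  8.66906444e-04,  4.85768083e-04,
        -9.03083204e-04],
       [-2.05002041e-04, -2.98351015e-01,  9.54456196e-01,
        -1.43094218e-01],
       [ 0.00000000e+00,  0.00000000e+00,  0.00000000e+00,
         1.00000000e+00]])}
```

```bash
python3 - <<'E'
from h import *
p=cv2.imread('pics/top0.png')[90:260,110:450]; cv2.imwrite('pics/topc.png',cv2.resize(p,None,fx=2.3,fy=2.3,interpolation=2))
for c in('top','side'):
    P=np.load(c+'0.npy'); f=P[np.load(c+'_foot.npy')]; g=P[np.load(c+'_gearbox.npy')]
    for nm,q,lo,hi in(('upright',f,.066,.085),('web',f,.05,.066),('foot>.02',f,.02,.05),('sole',f,.006,.014),('g27-80',g,.03,.078),('gpadtop',g,.074,.09)):
        s=q[(q[:,2]>lo)&(q[:,2]<hi)]
        if len(s)<5: print(c,nm,len(s));continue
        (cx,cy),wh,a=cv2.minAreaRect((s[:,:2]*1000).astype(np.float32)); m=s.mean(0)
        w,V=np.linalg.eigh(np.cov(s[:,:2].T))
        print(c,nm,len(s),m.round(4),'rect',round(cx),round(cy),np.round(wh),round(a,1),'main dir',np.degrees(np.arctan2(*V[::-1,1])).round(1),np.sqrt(w).round(4))
E
```

```text
top upright 182 [0.5789 0.115  0.0753] rect 589 118 [96. 98.] 29.6 main dir 156.6 [0.0101 0.0332]
top web 147 [0.5941 0.1479 0.0606] rect 594 149 [ 87. 117.] 67.1 main dir 63.7 [0.0137 0.0261]
top foot>.02 94 [0.5872 0.1388 0.035 ] rect 574 138 [101. 114.] 5.7 main dir 66.6 [0.0259 0.0362]
top sole 947 [0.6011 0.1671 0.0108] rect 600 158 [111. 120.] 66.5 main dir 155.8 [0.0274 0.0373]
top g27-80 1314 [ 0.5429 -0.1862  0.0517] rect 573 -201 [349. 259.] 9.6 main dir -177.3 [0.0573 0.1215]
top gpadtop 821 [ 0.5336 -0.1143  0.0827] rect 548 -163 [282. 185.] 14.1 main dir -167.0 [0.0311 0.0526]
side upright 207 [0.5803 0.1074 0.0728] rect 581 109 [ 15. 117.] 66.7 main dir 156.6 [0.0037 0.0343]
side web 240 [0.5845 0.1187 0.0588] rect 593 140 [ 85. 118.] 68.7 main dir 154.5 [0.0251 0.0296]
side foot>.02 312 [0.5784 0.108  0.0347] rect 574 119 [ 95. 104.] 15.9 main dir 156.5 [0.0119 0.0341]
side sole 412 [0.6049 0.1701 0.0095] rect 599 153 [113. 119.] 66.7 main dir 60.6 [0.036 0.037]
side g27-80 3319 [ 0.5197 -0.3098  0.0507] rect 540 -264 [260. 365.] 30.8 main dir 147.4 [0.0509 0.1096]
side gpadtop 871 [ 0.5142 -0.2278  0.0816] rect 536 -240 [224. 323.] 18.6 main dir 98.6 [0.0634 0.1126]
```

View pics/topc.png

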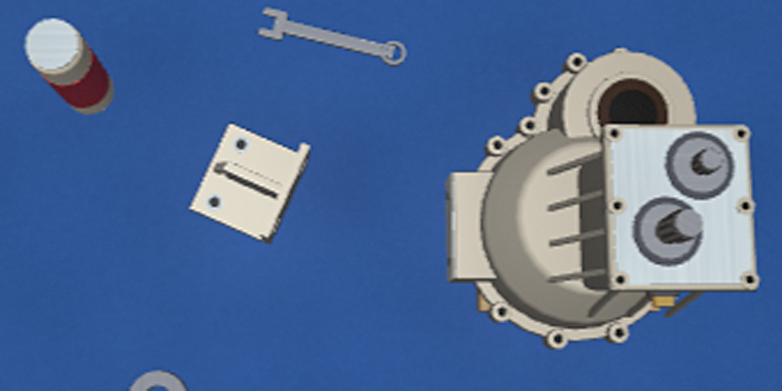

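View pics/side0.png

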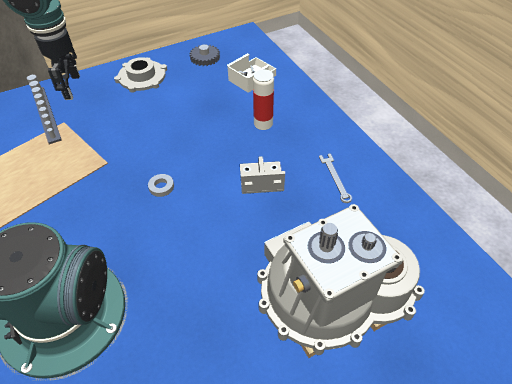

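```bash
python3 - <<'E'
from h import *
P=np.load('top0.npy')
for r in range(160,218,6): print(r,[tuple((1000*P[r,c]).round().tolist()) for c in range(301,315,2)])
Q=P[163:214,300:322].reshape(-1,3); 
t=Q[(Q[:,2]>.074)&(Q[:,2]<.086)&(Q[:,1]>-.14)]
print(len(t),cv2.minAreaRect((t[:,:2]*1000).astype(np.float32)))
f=Q[(Q[:,2]>.03)&(Q[:,2]<.074)]; print(len(f)); 
if len(f): print(cv2.fitLine((f[:,:2]*1000).astype(np.float32),cv2.DIST_HUBER,0,.01,.01).ravel(), np.percentile(f,[2,50,98],axis=0))
print(robot.camera_model('top')['T'].round(3).tolist(),robot.camera_model('side')['T'].round(3).tolist())
E
```

```text
160 [(633.0, -80.0, -1.0), (633.0, -86.0, -1.0), (632.0, -91.0, 3.0), (633.0, -97.0, 1.0), (633.0, -103.0, 1.0), (633.0, -109.0, -1.0), (634.0, -115.0, -3.0)]
166 [(615.0, -80.0, -0.0), (615.0, -85.0, 2.0), (615.0, -91.0, 2.0), (599.0, -86.0, 81.0), (599.0, -91.0, 83.0), (598.0, -96.0, 87.0), (599.0, -101.0, 86.0)]
172 [(597.0, -79.0, 3.0), (597.0, -85.0, 2.0), (588.0, -84.0, 52.0), (584.0, -86.0, 76.0), (583.0, -91.0, 82.0), (583.0, -96.0, 82.0), (583.0, -101.0, 84.0)]
178 [(579.0, -79.0, 1.0), (578.0, -84.0, 8.0), (571.0, -84.0, 51.0), (566.0, -85.0, 81.0), (566.0, -90.0, 84.0), (566.0, -96.0, 84.0), (566.0, -101.0, 85.0)]
184 [(562.0, -80.0, -3.0), (562.0, -85.0, 1.0), (554.0, -84.0, 51.0), (550.0, -86.0, 79.0), (549.0, -90.0, 86.0), (550.0, -96.0, 83.0), (550.0, -101.0, 84.0)]
190 [(544.0, -79.0, 1.0), (544.0, -85.0, 2.0), (537.0, -84.0, 52.0), (533.0, -85.0, 82.0), (534.0, -91.0, 79.0), (533.0, -95.0, 87.0), (534.0, -101.0, 82.0)]
196 [(527.0, -79.0, -0.0), (527.0, -84.0, 4.0), (521.0, -84.0, 50.0), (517.0, -85.0, 80.0), (517.0, -90.0, 85.0), (518.0, -96.0, 80.0), (517.0, -101.0
[... 309 characters left out ...]
, -101.0, 82.0)]
214 [(475.0, -79.0, 0.0), (475.0, -84.0, 3.0), (475.0, -91.0, -1.0), (475.0, -96.0, 0.0), (475.0, -102.0, 1.0), (475.0, -108.0, -0.0), (475.0, -113.0, 5.0)]
608 ((539.8499145507812, -104.00094604492188), (125.75691223144531, 41.50481033325195), 0.4837643802165985)
125
[ 9.9993980e-01  1.0973968e-02  5.5734619e+02 -8.3974022e+01] [[ 0.47510638 -0.12841961  0.03196859]
 [ 0.53252193 -0.0845083   0.04706799]
 [ 0.61544786 -0.08311646  0.07047538]]
[[0.01, -0.991, 0.135, 0.376], [-1.0, -0.013, -0.02, 0.078], [0.021, -0.134, -0.991, 1.237], [0.0, 0.0, 0.0, 1.0]] [[0.884, -0.361, 0.296, 0.203], [-0.467, -0.672, 0.575, -0.595], [-0.009, -0.646, -0.763, 0.959], [0.0, 0.0, 0.0, 1.0]]
```

move_arm([
  [15, -12, 0],
  [40, -32, -2],
  [68, -55, -5],
  [96, -78, -10],
  [124, -100, -15],
  [152, -123, -20],
  [180, -145, -25],
  [208, -168, -30],
  [236, -190, -35],
  [264, -212, -40],
], claw=[85, 85, 85, 85, 85, 85, 85, 85, 85, 85], turn=[-0.05, -0.16, -0.27, -0.38, -0.49, -0.6, -0.71, -0.82, -0.93, -1.04])

```text
t: 1.43
tool_pos: [0.4735, 0.2685, 0.1912]
ee_rot: [3.141, -0.0, 1.688]
contact_force: [1.2, 1.0, 0.5]
gripper_width: 0.0849
gripper_force: 0.0
```

move_arm([
  [28, -22, -5],
  [56, -45, -12],
  [84, -68, -20],
  [106, -86, -27],
  [122, -98, -33],
  [130, -105, -37],
  [131, -106, -40],
  [131, -106, -40],
  [131, -106, -40],
  [131, -106, -40],
], claw=[85, 85, 85, 85, 85, 85, 85, 85, 85, 85], turn=[-0.1, -0.2, -0.3, -0.4, -0.47, -0.52, -0.53, -0.53, -0.53, -0.53])

```text
t: 2.27
tool_pos: [0.6026, 0.1647, 0.1517]
ee_rot: [3.141, -0.0, 1.166]
contact_force: [-0.8, 0.0, 0.6]
gripper_width: 0.0851
gripper_force: 0.0
```

```bash
python3 - <<'E'
from h import *
s=robot.sense(); print(s['tool_pos'],s['ee_rot'],s['t'],s['qpos'].round(2))
p,d,P=snap('wrist'); save('w1',p); np.save('w1.npy',P)
o=robot.outline_of('foot','wrist')[0]; print(o['conf'],o['bbox'])
q=P[o['pixels']]
for nm,lo,hi in(('upright',.069,.085),('web',.056,.066),('sole',.006,.014)):
    t=q[(q[:,2]>lo)&(q[:,2]<hi)]
    if len(t)<5: continue
    print(nm,len(t),t.mean(0).round(4),cv2.minAreaRect((t[:,:2]*1000).astype(np.float32)))
E
```

```text
[0.60263286 0.16466392 0.15174709] [ 3.14138076e+00 -2.38730107e-04  1.16597657e+00] 2.2667 [0.14 0.46 0.05 1.15 0.   2.11]
0.87 [186.7, 131.0, 325.9, 272.4]
upright 2057 [0.5799 0.11   0.0746] ((579.462158203125, 108.8449935913086), (12.036731719970703, 120.15702056884766), 66.45863342285156)
web 1898 [0.5913 0.1366 0.0619] ((596.0706787109375, 147.424072265625), (76.0163803100586, 119.86734008789062), 66.70646667480469)
sole 10375 [0.6024 0.1618 0.0106] ((601.1509399414062, 158.8336944580078), (101.04812622070312, 120.43299865722656), 66.840576171875)
```

View pics/w1.png

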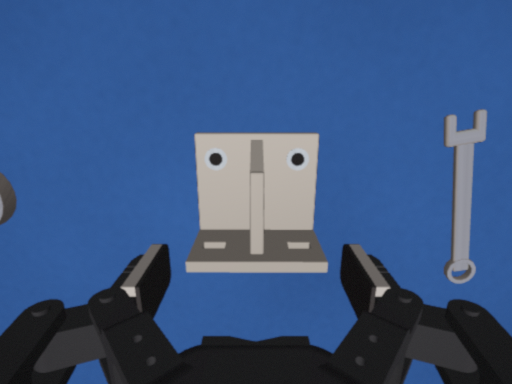

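move_arm([
  [0, 0, -10],
  [0, 0, -30],
  [0, 0, -50],
  [0, 0, -70],
  [0, 0, -88],
  [0, 0, -103],
  [0, 0, -113],
  [0, 0, -119],
  [0, 0, -123],
  [0, 0, -123],
], claw=[85, 85, 85, 85, 85, 85, 85, 85, 85, 85], turn=[0, 0, 0, 0, 0, 0, 0, 0, 0, 0])

```text
t: 3.2
tool_pos: [0.6031, 0.164, 0.0279]
ee_rot: [-3.141, 0.0, 1.164]
contact_force: [0.1, 0.2, 0.3]
gripper_width: 0.0851
gripper_force: 0.0
```

move_arm([
  [0, 0, 0],
  [0, 0, 0],
  [0, 0, 0],
  [0, 0, 0],
  [0, 0, 0],
  [0, 0, 0],
  [0, 0, 0],
  [0, 0, 0],
  [0, 0, 0],
  [0, 0, 0],
], claw=[60, 40, 25, 15, 8, 5, 5, 5, 5, 5], turn=[0, 0, 0, 0, 0, 0, 0, 0, 0, 0], newtons=50)

```text
t: 4.03
tool_pos: [0.6034, 0.1639, 0.0286]
ee_rot: [3.141, -0.0, 1.164]
contact_force: [-0.4, -0.4, 5.7]
gripper_width: 0.0112
gripper_force: 49.7
```

```bash
python3 - <<'E'
from h import *
s=robot.sense(); print(s['tool_pos'],s['ee_rot'],s['contact_force'],s['torque'],s['gripper_width'],s['gripper_force'])
p,d,P=snap('wrist'); save('w2',p)
E
```

```text
[0.60339234 0.16391847 0.02855514] [ 3.14116305e+00 -1.92285229e-04  1.16378757e+00] [-0.42915971 -0.36553445  5.70084017] [-0.10251621  0.11730138  0.08313186] 0.01119717913480338 49.74925518035889
```

View pics/w2.png

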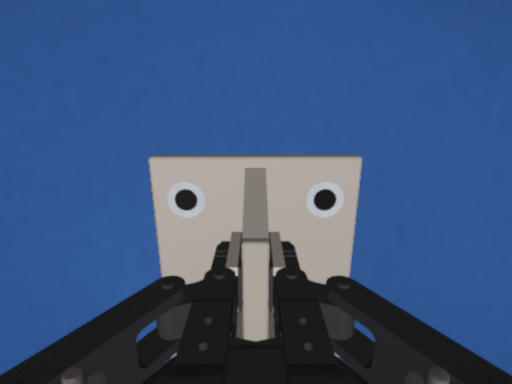

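move_arm([
  [-1, -3, 0],
  [-4, -10, 0],
  [-7, -18, 0],
  [-10, -26, 0],
  [-13, -34, 0],
  [-17, -44, 0],
  [-21, -54, 0],
  [-25, -64, 0],
  [-28, -73, 0],
  [-31, -82, 0],
], claw=[5, 5, 5, 5, 5, 5, 5, 5, 5, 5], turn=[0.01, 0.03, 0.05, 0.07, 0.09, 0.11, 0.135, 0.16, 0.185, 0.21])

```text
t: 4.92
tool_pos: [0.5723, 0.0819, 0.0285]
ee_rot: [3.141, -0.001, 1.376]
contact_force: [1.1, 4.8, 4.4]
gripper_width: 0.0111
gripper_force: 49.7
```

move_arm([
  [-4, -10, 0],
  [-8, -20, 0],
  [-12, -30, 0],
  [-16, -40, 0],
  [-20, -50, 0],
  [-23, -60, 0],
  [-26, -68, 0],
  [-29, -74, 0],
  [-31, -78, 0],
  [-31, -80, 0],
], claw=[5, 5, 5, 5, 5, 5, 5, 5, 5, 5], turn=[0.025, 0.05, 0.075, 0.1, 0.125, 0.15, 0.17, 0.19, 0.2, 0.206])

```text
t: 5.75
tool_pos: [0.541, 0.0019, 0.0286]
ee_rot: [3.141, -0.001, 1.58]
contact_force: [-1.5, 6.8, 8.8]
gripper_width: 0.0114
gripper_force: 50.3
```

```bash
cat > look.py <<'E'
from h import *
import sys
n=sys.argv[1]
s=robot.sense(); print(s['tool_pos'].round(4),s['ee_rot'].round(4),s['contact_force'].round(1),s['torque'].round(2),s['gripper_width'],s['gripper_force'])
for c in('top','side','wrist'):
    p,d,P=snap(c); save(n+c,p); np.save(n+c+'.npy',P)
    o=robot.outline_of('foot',c)
    if not o: print(c,'none');continue
    o=o[0];q=P[o['pixels']]; np.save(n+c+'m.npy',o['pixels'])
    t=q[(q[:,2]>.067)&(q[:,2]<.084)]
    print(c,o['conf'],o['bbox'],len(t), cv2.minAreaRect((t[:,:2]*1000).astype(np.float32)) if len(t)>5 else '')
E
python3 look.py a
```

```text
[0.541  0.0019 0.0286] [ 3.1411e+00 -1.0000e-03  1.5804e+00] [-1.5  6.8  8.8] [ 1.14  0.12 -0.09] 0.011382749646594411 50.32092869281769
top none
side 0.79 [241.8, 201.4, 304.0, 253.3] 232 ((541.308349609375, -57.800052642822266), (120.65556335449219, 13.840158462524414), 1.2851920127868652)
wrist 0.9 [149.9, 152.8, 362.2, 340.9] 70 ((539.5650024414062, 1.9862537384033203), (68.88619995117188, 23.77541732788086), 0.6551486253738403)
```

```bash
python3 - <<'E'
from h import *
a=cv2.imread('pics/atop.png')[150:230,270:350];b=cv2.imread('pics/aside.png')[190:270,230:330]
cv2.imwrite('pics/ac.png',np.hstack([cv2.resize(a,(400,400),interpolation=2),cv2.resize(b,(400,400),interpolation=2)]))
for c in('atop','aside'):
    P=np.load(c+'.npy').reshape(-1,3)
    for nm,y0,y1,z0,z1 in(('upright top',-.075,-.045,.069,.083),('pad top',-.096,-.078,.074,.09),('pad face',-.095,-.075,.03,.074)):
        t=P[(P[:,0]>.45)&(P[:,0]<.63)&(P[:,1]>y0)&(P[:,1]<y1)&(P[:,2]>z0)&(P[:,2]<z1)]
        if len(t)<5: print(c,nm,len(t));continue
        xs=np.percentile(t[:,0],[1,99])*1000
        # front edge per x-bin
        bins=np.linspace(t[:,0].min()+.005,t[:,0].max()-.005,9); e=[]
        for u,v in zip(bins,bins[1:]):
            k=t[(t[:,0]>u)&(t[:,0]<=v)]
            if len(k)>2:e.append(((u+v)/2,*np.percentile(k[:,1],[5,50,95])))
        e=np.array(e); print(c,nm,len(t),xs.round(1),[ (np.polyfit(e[:,0]-.54,e[:,i],1)).round(4).tolist() for i in(1,2,3)])
E
```

```text
atop upright top 0
atop pad top 0
atop pad face 0
aside upright top 223 [482.5 601.6] [[0.0094, -0.0634], [0.0104, -0.0596], [0.0098, -0.0533]]
aside pad top 136 [478.6 602.9] [[0.0003, -0.0953], [0.0006, -0.0919], [0.0147, -0.0875]]Traceback (most recent call last):
  File "<stdin>", line 15, in <module>
IndexError: too many indices for array: array is 1-dimensional, but 2 were indexed
```

View pics/ac.png

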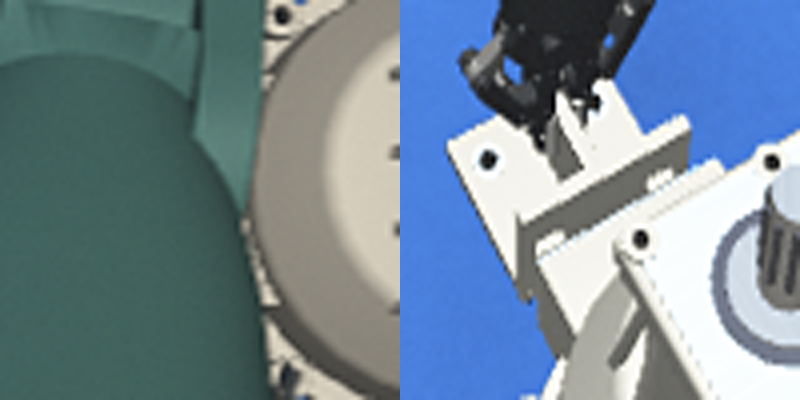

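move_arm([
  [-0.2, -2, 0],
  [-0.4, -4, 0],
  [-0.6, -6, 0],
  [-0.8, -8, 0],
  [-1, -10, 0],
  [-1, -11.5, 0],
  [-1, -13, 0],
  [-1, -14, 0],
  [-1, -15, 0],
  [-1, -15, 0],
], claw=[5, 5, 5, 5, 5, 5, 5, 5, 5, 5], turn=[0, 0, 0, 0, 0, 0, 0, 0, 0, 0])

```text
t: 6.88
tool_pos: [0.5403, -0.0126, 0.0286]
ee_rot: [3.141, -0.001, 1.58]
contact_force: [-0.2, 5.2, 7.8]
gripper_width: 0.0116
gripper_force: 50.3
```

move_arm([
  [0, -0.3, 0],
  [0, -0.6, 0],
  [0, -0.9, 0],
  [0, -1.2, 0],
  [0, -1.5, 0],
  [0, -1.8, 0],
  [0, -2.0, 0],
  [0, -2.0, 0],
  [0, -2.0, 0],
  [0, -2.0, 0],
], claw=[5, 5, 5, 5, 5, 5, 5, 5, 5, 5], turn=[0, 0, 0, 0, 0, 0, 0, 0, 0, 0])

```text
t: 7.72
tool_pos: [0.5403, -0.0145, 0.0285]
ee_rot: [3.141, -0.001, 1.58]
contact_force: [0.2, 6.9, 7.3]
gripper_width: 0.0113
gripper_force: 50.3
```

move_arm([
  [0, -0.3, 0],
  [0, -0.6, 0],
  [0, -0.9, 0],
  [0, -1.2, 0],
  [0, -1.5, 0],
  [0, -1.5, 0],
  [0, -1.5, 0],
  [0, -1.5, 0],
  [0, -1.5, 0],
  [0, -1.5, 0],
], claw=[5, 5, 5, 5, 5, 5, 5, 5, 5, 5], turn=[0, 0, 0, 0, 0, 0, 0, 0, 0, 0])

```text
t: 8.55
tool_pos: [0.5403, -0.016, 0.0286]
ee_rot: [3.141, -0.001, 1.58]
contact_force: [-0.3, 6.3, 9.2]
gripper_width: 0.011
gripper_force: 50.3
```

move_arm([
  [0, -0.3, 0],
  [0, -0.6, 0],
  [0, -0.9, 0],
  [0, -1.0, 0],
  [0, -1.0, 0],
  [0, -1.0, 0],
  [0, -1.0, 0],
  [0, -1.0, 0],
  [0, -1.0, 0],
  [0, -1.0, 0],
], claw=[5, 5, 5, 5, 5, 5, 5, 5, 5, 5], turn=[0, 0, 0, 0, 0, 0, 0, 0, 0, 0])

```text
t: 9.38
tool_pos: [0.5403, -0.017, 0.0285]
ee_rot: [3.141, -0.001, 1.58]
contact_force: [0.7, 6.4, 8.5]
gripper_width: 0.0111
gripper_force: 50.3
```

move_arm([
  [0, -0.3, 0],
  [0, -0.6, 0],
  [0, -0.9, 0],
  [0, -1.0, 0],
  [0, -1.0, 0],
  [0, -1.0, 0],
  [0, -1.0, 0],
  [0, -1.0, 0],
  [0, -1.0, 0],
  [0, -1.0, 0],
], claw=[5, 5, 5, 5, 5, 5, 5, 5, 5, 5], turn=[0, 0, 0, 0, 0, 0, 0, 0, 0, 0])

```text
t: 10.22
tool_pos: [0.5403, -0.0179, 0.0285]
ee_rot: [3.141, -0.001, 1.58]
contact_force: [-0.4, 6.8, 8.4]
gripper_width: 0.0115
gripper_force: 50.3
```

move_arm([
  [0, -0.3, 0],
  [0, -0.6, 0],
  [0, -0.9, 0],
  [0, -1.0, 0],
  [0, -1.0, 0],
  [0, -1.0, 0],
  [0, -1.0, 0],
  [0, -1.0, 0],
  [0, -1.0, 0],
  [0, -1.0, 0],
], claw=[5, 5, 5, 5, 5, 5, 5, 5, 5, 5], turn=[0, 0, 0, 0, 0, 0, 0, 0, 0, 0])

```text
t: 11.05
tool_pos: [0.5403, -0.019, 0.0286]
ee_rot: [3.141, -0.001, 1.58]
contact_force: [0.1, 7.1, 8.0]
gripper_width: 0.0115
gripper_force: 50.3
```

move_arm([
  [0, -0.3, 0],
  [0, -0.6, 0],
  [0, -0.9, 0],
  [0, -1.0, 0],
  [0, -1.0, 0],
  [0, -1.0, 0],
  [0, -1.0, 0],
  [0, -1.0, 0],
  [0, -1.0, 0],
  [0, -1.0, 0],
], claw=[5, 5, 5, 5, 5, 5, 5, 5, 5, 5], turn=[0, 0, 0, 0, 0, 0, 0, 0, 0, 0])

```text
t: 11.88
tool_pos: [0.5403, -0.02, 0.0285]
ee_rot: [3.141, -0.001, 1.58]
contact_force: [-0.4, 5.8, 8.7]
gripper_width: 0.0116
gripper_force: 50.3
```

move_arm([
  [0, -0.3, 0],
  [0, -0.6, 0],
  [0, -0.9, 0],
  [0, -1.0, 0],
  [0, -1.0, 0],
  [0, -1.0, 0],
  [0, -1.0, 0],
  [0, -1.0, 0],
  [0, -1.0, 0],
  [0, -1.0, 0],
], claw=[5, 5, 5, 5, 5, 5, 5, 5, 5, 5], turn=[0, 0, 0, 0, 0, 0, 0, 0, 0, 0])

```text
t: 12.72
tool_pos: [0.5403, -0.021, 0.0285]
ee_rot: [3.141, -0.001, 1.58]
contact_force: [-0.4, 5.9, 8.3]
gripper_width: 0.0111
gripper_force: 50.3
```

```bash
python3 look.py b; python3 - <<'E'
from h import *
b=cv2.imread('pics/bside.png')[200:270,230:320]
cv2.imwrite('pics/bc.png',cv2.resize(b,(720,560),interpolation=2))
E
```

```text
[ 0.5403 -0.021   0.0285] [ 3.1411e+00 -1.1000e-03  1.5804e+00] [-0.4  5.9  8.3] [1.05 0.09 0.03] 0.011072524383069243 50.27549743652344
top none
side 0.66 [244.5, 208.6, 306.7, 255.0] 165 ((539.443359375, -60.12772750854492), (57.98277282714844, 121.33110046386719), 89.85687255859375)
wrist 0.72 [150.0, 154.8, 361.4, 340.0] 2
```

View pics/bc.png

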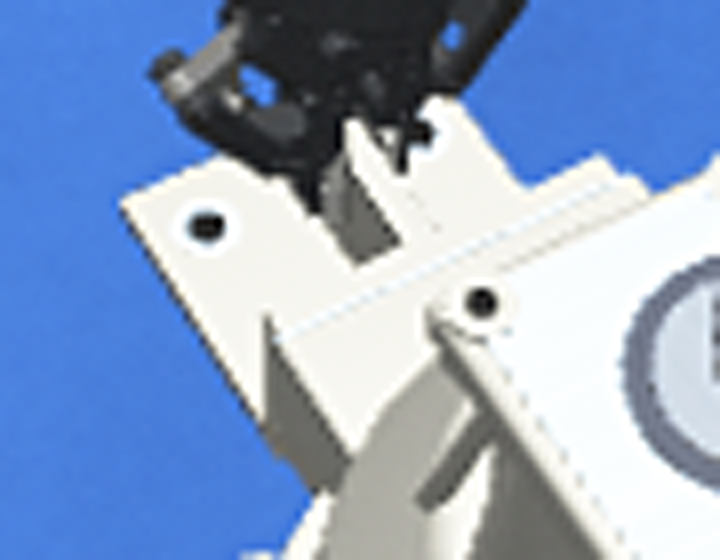

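The foot's upright (edge at about 265,350 in the crop) is now almost touching the pad (275,340). The force is still only drag, about 6 N.

move_arm([
  [0, -0.2, 0],
  [0, -0.4, 0],
  [0, -0.6, 0],
  [0, -0.8, 0],
  [0, -1.0, 0],
  [0, -1.0, 0],
  [0, -1.0, 0],
  [0, -1.0, 0],
  [0, -1.0, 0],
  [0, -1.0, 0],
], claw=[5, 5, 5, 5, 5, 5, 5, 5, 5, 5], turn=[0, 0, 0, 0, 0, 0, 0, 0, 0, 0])

```text
t: 13.85
tool_pos: [0.5403, -0.022, 0.0286]
ee_rot: [3.141, -0.001, 1.58]
contact_force: [0.1, 6.2, 8.3]
gripper_width: 0.0114
gripper_force: 50.3
```

move_arm([
  [0, -0.2, 0],
  [0, -0.4, 0],
  [0, -0.6, 0],
  [0, -0.8, 0],
  [0, -1.0, 0],
  [0, -1.0, 0],
  [0, -1.0, 0],
  [0, -1.0, 0],
  [0, -1.0, 0],
  [0, -1.0, 0],
], claw=[5, 5, 5, 5, 5, 5, 5, 5, 5, 5], turn=[0, 0, 0, 0, 0, 0, 0, 0, 0, 0])

```text
t: 14.68
tool_pos: [0.5403, -0.023, 0.0285]
ee_rot: [3.141, -0.001, 1.58]
contact_force: [0.1, 6.6, 7.4]
gripper_width: 0.0115
gripper_force: 50.3
```

move_arm([
  [0, -0.2, 0],
  [0, -0.4, 0],
  [0, -0.6, 0],
  [0, -0.8, 0],
  [0, -1.0, 0],
  [0, -1.0, 0],
  [0, -1.0, 0],
  [0, -1.0, 0],
  [0, -1.0, 0],
  [0, -1.0, 0],
], claw=[5, 5, 5, 5, 5, 5, 5, 5, 5, 5], turn=[0, 0, 0, 0, 0, 0, 0, 0, 0, 0])

```text
t: 15.52
tool_pos: [0.5402, -0.0233, 0.0285]
ee_rot: [3.141, -0.002, 1.581]
contact_force: [-0.3, 11.8, 9.7]
gripper_width: 0.0112
gripper_force: 50.5
```

move_arm([
  [0, -0.1, 0],
  [0, -0.2, 0],
  [0, -0.3, 0],
  [0, -0.4, 0],
  [0, -0.5, 0],
  [0, -0.5, 0],
  [0, -0.5, 0],
  [0, -0.5, 0],
  [0, -0.5, 0],
  [0, -0.5, 0],
], claw=[5, 5, 5, 5, 5, 5, 5, 5, 5, 5], turn=[0, 0, 0, 0, 0, 0, 0, 0, 0, 0])

```text
t: 16.35
tool_pos: [0.5402, -0.0233, 0.0285]
ee_rot: [3.141, -0.003, 1.581]
contact_force: [-0.8, 14.9, 9.7]
gripper_width: 0.0114
gripper_force: 50.6
```

```bash
python3 look.py c; python3 - <<'E'
from h import *
b=cv2.imread('pics/cside.png')[200:270,230:320]
cv2.imwrite('pics/cc.png',cv2.resize(b,(720,560),interpolation=2))
E
```

```text
[ 0.5402 -0.0233  0.0285] [ 3.1411 -0.0034  1.5813] [-0.8 14.9  9.7] [2.54 0.09 0.13] 0.011419206059054264 50.607032775878906
top none
side 0.66 [244.1, 209.8, 305.0, 255.6] 97 ((539.0904541015625, -80.55531311035156), (116.27960205078125, 8.62070369720459), 0.8309521079063416)
wrist 0.6 [149.8, 153.9, 362.4, 340.7] 3
```

View pics/cc.png

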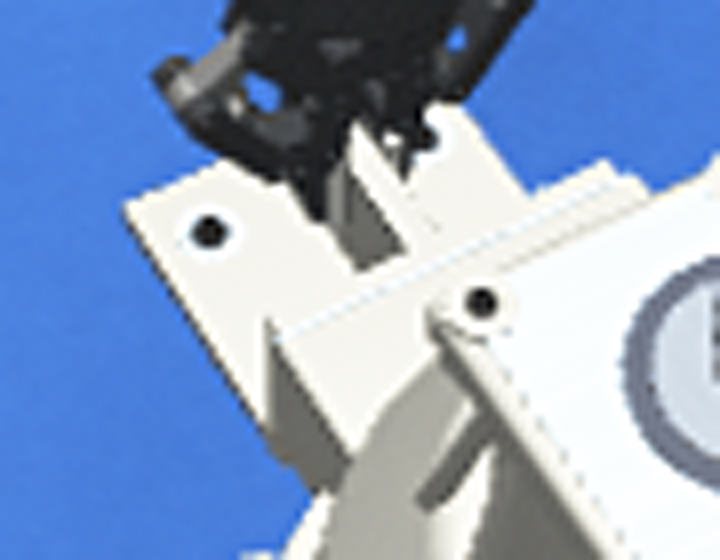

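move_arm([
  [0, -0.1, 0],
  [0, -0.2, 0],
  [0, -0.3, 0],
  [0, -0.4, 0],
  [0, -0.4, 0],
  [0, -0.4, 0],
  [0, -0.4, 0],
  [0, -0.4, 0],
  [0, -0.4, 0],
  [0, -0.4, 0],
], claw=[5, 5, 5, 5, 5, 5, 5, 5, 5, 5], turn=[0, 0, 0, 0, 0, 0, 0, 0, 0, 0])

```text
t: 17.48
tool_pos: [0.5401, -0.0233, 0.0286]
ee_rot: [3.141, -0.004, 1.582]
contact_force: [0.2, 19.0, 9.9]
gripper_width: 0.0114
gripper_force: 50.7
```

move_arm([
  [0, 0, 0],
  [0, 0, 0],
  [0, 0, 0],
  [0, 0, 0],
  [0, 0, 0],
  [0, 0, 0],
  [0, 0, 0],
  [0, 0, 0],
  [0, 0, 0],
  [0, 0, 0],
], claw=[5, 5, 5, 5, 5, 5, 5, 5, 5, 5], turn=[0, 0, 0, 0, 0, 0, 0, 0, 0, 0])

```text
t: 18.32
tool_pos: [0.5401, -0.0233, 0.0285]
ee_rot: [3.141, -0.004, 1.582]
contact_force: [1.0, 18.7, 10.5]
gripper_width: 0.0112
gripper_force: 50.7
```

move_arm([
  [0, 0, 0],
  [0, 0, 0],
  [0, 0, 0],
  [0, 0, 0],
  [0, 0, 0],
  [0, 0, 0],
  [0, 0, 0],
  [0, 0, 0],
  [0, 0, 0],
  [0, 0, 0],
], claw=[5, 5, 5, 5, 5, 5, 5, 5, 5, 5], turn=[0, 0, 0, 0, 0, 0, 0, 0, 0, 0])

```text
t: 19.15
tool_pos: [0.5401, -0.0233, 0.0286]
ee_rot: [3.141, -0.004, 1.582]
contact_force: [1.0, 20.0, 11.1]
gripper_width: 0.0109
gripper_force: 50.7
```

move_arm([
  [0, 0, 0],
  [0, 0, 0],
  [0, 0, 0],
  [0, 0, 0],
  [0, 0, 0],
  [0, 0, 0],
  [0, 0, 0],
  [0, 0, 0],
  [0, 0, 0],
  [0, 0, 0],
], claw=[5, 5, 5, 5, 5, 5, 5, 5, 5, 5], turn=[0, 0, 0, 0, 0, 0, 0, 0, 0, 0])

```text
t: 19.98
tool_pos: [0.5401, -0.0233, 0.0285]
ee_rot: [3.141, -0.004, 1.582]
contact_force: [0.2, 19.7, 10.4]
gripper_width: 0.0118
gripper_force: 50.7
```

move_arm([
  [0, 0, 0],
  [0, 0, 0],
  [0, 0, 0],
  [0, 0, 0],
  [0, 0, 0],
  [0, 0, 0],
  [0, 0, 0],
  [0, 0, 0],
  [0, 0, 0],
  [0, 0, 0],
], claw=[5, 5, 5, 5, 5, 5, 5, 5, 5, 5], turn=[0, 0, 0, 0, 0, 0, 0, 0, 0, 0])

```text
t: 20.82
tool_pos: [0.5402, -0.0233, 0.0285]
ee_rot: [3.141, -0.004, 1.582]
contact_force: [0.6, 19.8, 9.9]
gripper_width: 0.0112
gripper_force: 50.7
```

move_arm([
  [0, 0.1, 0],
  [0, 0.2, 0],
  [0, 0.2, 0],
  [0, 0.2, 0],
  [0, 0.2, 0],
  [0, 0.2, 0],
  [0, 0.2, 0],
  [0, 0.2, 0],
  [0, 0.2, 0],
  [0, 0.2, 0],
], claw=[5, 5, 5, 5, 5, 5, 5, 5, 5, 5], turn=[0, 0, 0, 0, 0, 0, 0, 0, 0, 0])

```text
t: 21.65
tool_pos: [0.5401, -0.0233, 0.0285]
ee_rot: [3.141, -0.004, 1.581]
contact_force: [0.1, 17.5, 9.5]
gripper_width: 0.0112
gripper_force: 50.6
```

move_arm([
  [0, 0, 0],
  [0, 0, 0],
  [0, 0, 0],
  [0, 0, 0],
  [0, 0, 0],
  [0, 0, 0],
  [0, 0, 0],
  [0, 0, 0],
  [0, 0, 0],
  [0, 0, 0],
], claw=[5, 5, 5, 5, 5, 5, 5, 5, 5, 5], turn=[0, 0, 0, 0, 0, 0, 0, 0, 0, 0])

```text
t: 22.48
tool_pos: [0.5402, -0.0233, 0.0286]
ee_rot: [3.141, -0.004, 1.581]
contact_force: [0.8, 16.8, 9.5]
gripper_width: 0.0116
gripper_force: 50.6
```

move_arm([
  [0, 0, 0],
  [0, 0, 0],
  [0, 0, 0],
  [0, 0, 0],
  [0, 0, 0],
  [0, 0, 0],
  [0, 0, 0],
  [0, 0, 0],
  [0, 0, 0],
  [0, 0, 0],
], claw=[5, 5, 5, 5, 5, 5, 5, 5, 5, 5], turn=[0, 0, 0, 0, 0, 0, 0, 0, 0, 0])

```text
t: 23.32
tool_pos: [0.5402, -0.0233, 0.0285]
ee_rot: [3.141, -0.004, 1.581]
contact_force: [1.4, 16.7, 10.6]
gripper_width: 0.0116
gripper_force: 50.6
```

move_arm([
  [0, 0, 0],
  [0, 0, 0],
  [0, 0, 0],
  [0, 0, 0],
  [0, 0, 0],
  [0, 0, 0],
  [0, 0, 0],
  [0, 0, 0],
  [0, 0, 0],
  [0, 0, 0],
], claw=[5, 5, 5, 5, 5, 5, 5, 5, 5, 5], turn=[0, 0, 0, 0, 0, 0, 0, 0, 0, 0])

```text
t: 24.15
tool_pos: [0.5402, -0.0233, 0.0285]
ee_rot: [3.141, -0.004, 1.581]
contact_force: [-0.4, 17.0, 9.4]
gripper_width: 0.0113
gripper_force: 50.6
```

move_arm([
  [0, 0, 0],
  [0, 0, 0],
  [0, 0, 0],
  [0, 0, 0],
  [0, 0, 0],
  [0, 0, 0],
  [0, 0, 0],
  [0, 0, 0],
  [0, 0, 0],
  [0, 0, 0],
], claw=[5, 5, 5, 5, 5, 5, 5, 5, 5, 5], turn=[0, 0, 0, 0, 0, 0, 0, 0, 0, 0])

```text
t: 24.98
tool_pos: [0.5401, -0.0233, 0.0285]
ee_rot: [3.141, -0.004, 1.581]
contact_force: [0.2, 17.0, 10.1]
gripper_width: 0.0113
gripper_force: 50.6
```

```bash
python3 -c "
from bench import robot
print(robot.finish_job())"
```

```text
the job is handed in; nothing more can be done
None
```

The foot is held against the pad with a steady 17 N at the wrist, an estimated 10–17 N on the pad after sole drag. It looks flush in the side camera and is about 1 mm off centre sideways; it was held over three seconds and handed in without letting go, though the hand-in returned no verdict.

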